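# Trial stroke, then hold the counter's recessed reset

### The arm

A 6-joint arm with a two-finger parallel gripper is mounted at the origin on a cart in front of the work surface, level with it; the furniture and walls round the work are solid. World frame = base frame: x ahead of the robot, y to its left, z up, the work surface at z = 0. Lengths are in m, angles in degrees, forces in N, time in s.
With the tool pointing down it reaches from about 0.275 to 0.825 m from the base axis. Payload 5.2 kg.
Tool frame: the origin (TCP) lies on the mounting face of the last link; the fingertips stand 186 mm ahead of it and the grasp point (between the pads) lies 167 mm ahead of it; y points along the fingers, x is the direction in which the jaws open and shut, and the axes are right-handed (so a half turn about y gives the same grasp; the last joint's range is limited). The gripper opens to 93 mm and grips with 3 to 60 N. Pads are 15 mm wide; open, the fingers measure 128 mm over their backs; the gripper's body (75 mm by 188 mm) begins 65 mm behind the grasp point.
Start: joints at [-76.135, 14.817, 87.949, -0, 77.235, -11.62], TCP at [0.237, -0.496, 0.405] pointing down, gripper open.
Joint ranges: [-179.93, 179.93], [-52.35, 119.4], [10.71, 147.94], [-69.91, 249.91], [12.55, 155.21], [-178.61, 178.61]. Speed limits (degrees/s): [147.25, 147.25, 180, 180, 180, 180].

### API

Orientations are given as [roll, pitch, yaw] about the fixed x, y, z axes, in that order (R = Rz(yaw) Ry(pitch) Rx(roll)).
In Python, from plant import ctrl gives the robot as it stands.
- The arm moves only by the shell command python3 -m jog 'ROWS' [FORCE]. ROWS is JSON, one flat list of numbers, 7 for each row, row after row: the closure, from 0 (fully open) to 1 (shut), then the shift along the tool's x, y, z in mm, then the turn, a rotation vector about the tool's x, y, z in rad. In form: [grip, dx, dy, dz, rx, ry, rz, grip, dx, dy, dz, rx, ry, rz, ...]. A call has 1 to 10 rows; each row shifts and turns the commanded pose from where the row before left it, along the tool's axes as they then stand; what a row does not reach is not made up. A row lasts 1/12 s, in which the tool goes at most 41.7 mm and 7.16 degrees, less where a joint would pass 70% of its speed; a pose out of reach is approached as far as the arm can. A call is refused whole if a number of a shift passes 41.7 or a number of a turn 0.125, either way. A call with a gripper value outside its range is refused whole. The fingers move at their own pace and stop on an object; FORCE is the grip in N (left out, the last holds). Time passes only in rows, so rows that do not move let the fingers close. It gives the time, the measured TCP pose, the force and the opening at its end, in the units of the state.
- ctrl.observe(): the state, without advancing time (a new reading comes with each control period).
- ctrl.get_image(name): name is "side" or "top" or "wrist"; returns a dict with "color" (384x512x3 uint8, red, green, blue), "intrinsics" (3x3 intrinsics, pixels), "k1" (the pictures are not rectified: a ray, as slopes to the right and down, at radius r is drawn at 1 + k1 r^2 times it, then the intrinsics apply), "rvec" (rotation vector, rad) and "tvec" (3), from world to camera coordinates, as OpenCV has them. Camera axes: x right, y down, z forward; pixel columns grow to the right and rows downward; lengths in m; the calibration is good to about 2 mm. A picture is of the moment at which its call begins. There is no depth.
- ctrl.job_done(): hands the job in, once; it reports no verdict.
The state is a dict: "time_s": time; "joint_positions": joint angles; "qd": joint speeds; "joint_efforts": joint torques, N m; "position": TCP position; "ee_rot": TCP orientation; "contact_force": force on the tool from outside, world axes, zero at the start; "torque": the same for the moment, N m; "opening": finger opening in m.
Only numpy, scipy, OpenCV 4.12 (cv2) and the standard library are available. Lean on these libraries where they do the work, as an engineer would, in place of code of your own. Each camera call takes 0.05 s, during which the arm holds its last target. There are 200 camera calls.

### The job

Give the crimping press a full trial stroke: push its red handle bar down to the stop, then let it come all the way back up. After that, take the yellow-handled stylus out of its stand, reach its steel pin down through the round hole in the top of the white stroke counter and press the recessed red reset button right down. Finish while still gripping the stylus and holding the button fully down; do not let go, and leave the beaker where it stands.

Things in the scene. Friction and masses are not known exactly. Their poses are not given: they have to be found in the camera images.
- press: Grey bench crimping press, fixed, base plate 130 x 120 x 18 mm, 140 mm high without the lever. Origin: centre of the underside; x points from the handle side to the back, z up. Its lever sticks out to -x over the front edge.
- lever (a joint): Press lever, rad: 0 at rest (raised, handle bar centre 169 mm above the worktop), 0.65 at its lower stop (bar centre 74 mm above the worktop). A spring returns it to 0 when let go; pushing the bar down takes about 2 N at rest and 6 N at the stop.
- lever_grip (a point): Centre of the lever's red handle bar: a round bar of 20 mm diameter, 80 mm long, lying level along the press's y. It moves with the lever on an arc of 150 mm radius.
- lever_hinge (a point): Point on the lever's hinge axis, 125 mm above the worktop; the axis lies along the press's y. The bar is 150 mm from it, 0.30 rad above level at rest and 0.35 rad below level at the stop.
- counter: White stroke counter with a grey foot, fixed, 80 x 90 mm and 70 mm high (the dark display frame on top stands 1.5 mm higher). Origin: centre of the underside, z up; the hole lies 15 mm to -x of it, the display to +x.
- aperture (a point): Centre of the mouth of the vertical round hole in the counter's top face, 70 mm above the worktop: 14 mm diameter (18 mm at the chamfered mouth), with the button 30 mm down in it.
- button_top (a point): Centre of the top face of the red reset button, 12 mm diameter, 40 mm above the worktop when up; moves straight down with the button.
- button (a joint): Reset button travel, m: 0 is up, 0.007 fully down. Sprung: starts to move at about 2.5 N, fully down at 6 N; springs back when let go.
- stand: Stylus stand, fixed: dark foot plate 75 x 75 x 8 mm with an aluminium block 44 x 44 mm on it, top 66 mm above the worktop, with a vertical hole of 8 mm in the middle. Origin: centre of the underside.
- stylus: Stylus, 125 mm long, 30 to 55 g, standing upright in the stand with the shoulder of its handle resting on the block, so the handle spans 66 to 136 mm above the worktop. Steel pin 6 mm thick and 55 mm long below, round yellow handle 14 mm thick and 70 mm long above. Origin: the tip of the pin; z runs along the stylus to the handle.
- stylus_tip (a point): Tip of the stylus's pin, 11 mm above the worktop while it stands in the stand; 55 mm below the handle's lower end.
- beaker: Clear beaker, 52 mm across and 66 mm high, standing loose between the microscope and the centrifuge; a bystander. Origin: centre of the underside.
Mind the look-alikes: they are no part of the job. What is meant by the counter is not turquoise, and is the larger of those in its own colour.

How it is judged (in metres and radians):
On the way, in this order (a step that is already met when the one before it is completed fails the run):
1. the lever is pushed down to its stop (value of joint lever above 0.6 rad), for 0.05 s.
2. the lever has come back up (value of joint lever below 0.05 rad), for 0.2 s.
3. the stylus is lifted out of its stand by the fingers (height (world z) of stylus_tip above 0.069 m and contact force between the fingers and stylus above 1 N), for 0.1 s.
4. the button is pressed down with the stylus (value of joint button above 0.005 m and contact force between stylus and counter above 1 N), for 0.2 s.
At the end, for the whole second after the job is handed in: The fingers grip the stylus and its tip holds the reset button down through the hole (button travel over 5 of its 7 mm, tip within 8 mm of the button's centre, more than 1 N, stylus within 20 degrees of upright), and the press lever is back up (under 0.05 rad) (all of step 4 and distance between stylus_tip and button_top below 0.008 m and angle between stylus's own z axis and vertical below 0.35 rad and contact force between the fingers and stylus above 1 N and value of joint lever below 0.05 rad); the arm keeps its last pose, push and grip.
It fails at once if the beaker is shifted by more than 20 mm or tipped (distance of beaker from where it was at the start of the episode above 0.02 m or angle between beaker's own z axis and vertical above 0.4 rad).
It also fails if it takes over 51 s, if anything falls off the work surface, if the arm or the gripper's body presses on something with over 40 N, if the wrist force passes 120 N, or if a joint passes its speed limit or range.

## Working session

There is one attempt and no reset: what is moved stays moved. The work goes in short steps, Python scripts to look and compute and a shell command to move; the robot and the scene stay as the last step left them, time stands still between calls to the robot, and variables do not carry over. Pictures are saved under pics/ and viewed, about 8 in all and at most 12, crops included, and the job is handed in when it is done.

```bash
mkdir -p pics; ls; cat > h.py <<'E'
import numpy as np, cv2
from plant import ctrl
from scipy.spatial.transform import Rotation as R
def grab(n,f=None):
    d=ctrl.get_image(n)
    if f: cv2.imwrite(f,cv2.cvtColor(d["color"],cv2.COLOR_RGB2BGR))
    return d
def ray(d,u,v):
    K=np.array(d["intrinsics"]);k=d["k1"]
    x=(u-K[0,2])/K[0,0];y=(v-K[1,2])/K[1,1]
    rd=np.hypot(x,y);r=rd
    for _ in range(30): r=rd/(1+k*r*r)
    s=r/rd if rd>0 else 1
    M=cv2.Rodrigues(np.array(d["rvec"],float))[0];t=np.array(d["tvec"],float).ravel()
    return -M.T@t, M.T@np.array([x*s,y*s,1])
def onz(d,u,v,z):
    c,r=ray(d,u,v); return c+r*(z-c[2])/r[2]
def proj(d,p):
    M=cv2.Rodrigues(np.array(d["rvec"],float))[0];q=M@np.array(p)+np.array(d["tvec"],float).ravel()
    a=q[:2]/q[2];a=a*(1+d["k1"]*(a@a));K=np.array(d["intrinsics"])
    return K[0,0]*a[0]+K[0,2],K[1,1]*a[1]+K[1,2]
E
python3 - <<'E'
from h import *
print(ctrl.observe())
for n in("top","side"):
    d=grab(n,f"pics/{n}0.png");print(n,ray(d,256,192),d["k1"],d["intrinsics"])
E
```

```text
pics
{'time_s': 0.0, 'joint_positions': array([-7.61348131e+01,  1.48590211e+01,  8.80104505e+01,  9.30905591e-04,
        7.72338619e+01, -1.16188671e+01]), 'qd': array([-0.01271031,  0.02983361,  0.05084805,  0.02240619,  0.03240542,
       -0.003578  ]), 'joint_efforts': array([-1.85263675e-04, -4.37310469e+01, -2.84002984e+01,  7.18721724e-02,
        4.17030870e-02, -1.57070044e-04]), 'position': array([ 0.23662173, -0.49626584,  0.40392403]), 'ee_rot': array([-89.97829966,   0.10103321, -64.51613338]), 'contact_force': array([-0.06828772,  0.02564343, -0.16723457]), 'torque': array([-0.0147107 , -0.02030515,  0.01584143]), 'opening': 0.09301726766567855}
top (array([0.42655267, 0.0839112 , 1.07053934]), array([ 0.08855697,  0.01659767, -0.99603533])) -0.011142070438680847 [[450.47022965   0.         257.8325031 ]
 [  0.         450.47022965 198.17073812]
 [  0.           0.           1.        ]]
side (array([0.14837103, 0.87725058, 0.51369751]), array([ 0.38056817, -0.83576153, -0.39617091])) -0.14034449849265096 [[439.5543327    0.         252.01062154]
 [  0.         439.5543327  198.19230708]
 [  0.           0.           1.        ]]
```

View pictures.

View pics/top0.png

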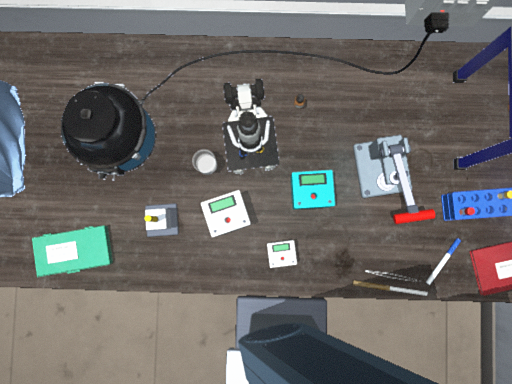

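View pics/side0.png

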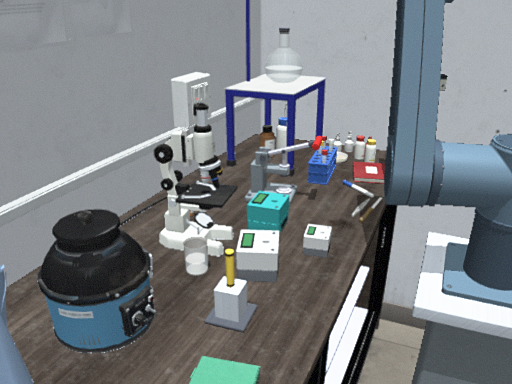

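Top view: red bar ~(414,215), large white counter ~(226,213) with its hole at ~(228,220), stylus/stand ~(158,218), beaker (204,161), small white look-alike (282,253), turquoise one (314,190). The side view agrees.

```bash
cat > m.py <<'E'
from h import *
def red(im): 
    h=cv2.cvtColor(im,cv2.COLOR_RGB2HSV);return (((h[...,0]<6)|(h[...,0]>174))&(h[...,1]>150)&(h[...,2]>90)).astype(np.uint8)
def yel(im):
    h=cv2.cvtColor(im,cv2.COLOR_RGB2HSV);return ((h[...,0]>18)&(h[...,0]<34)&(h[...,1]>140)&(h[...,2]>90)).astype(np.uint8)
def blobs(m,mn=8):
    n,l,s,c=cv2.connectedComponentsWithStats(m)
    return [(c[i].round(1),s[i],l==i) for i in range(1,n) if s[i][4]>=mn]
E
python3 - <<'E'
from m import *
d=grab("top");im=d["color"]
for nm,f,zs in(("red",red,(.04,.07,.169)),("yel",yel,(.136,.10))):
    for c,s,l in blobs(f(im)):
        r=cv2.minAreaRect(np.argwhere(l)[:,::-1].astype(np.float32))
        print(nm,c,s,np.round(r[1],1),round(r[2],1),[onz(d,*c,z).round(4)[:2] for z in zs])
# bar ends
for c,s,l in blobs(red(im)):
    if s[4]>200:
        b=cv2.boxPoints(cv2.minAreaRect(np.argwhere(l)[:,::-1].astype(np.float32)));print([onz(d,*p,.169).round(4)[:2] for p in b])
# white counter contour
h=cv2.cvtColor(im,cv2.COLOR_RGB2HSV);w=((h[...,1]<40)&(h[...,2]>170)).astype(np.uint8)
for c,s,l in blobs(w,200):
    r=cv2.minAreaRect(np.argwhere(l)[:,::-1].astype(np.float32));print("w",c,s,np.round(r[1],1),r[2])
    if abs(c[0]-226)<12:
        b=cv2.boxPoints(r);print([onz(d,*p,.07).round(4)[:2] for p in b],onz(d,*r[0],.07))
s=grab("side")
for nm,f in(("red",red),("yel",yel)):
    for c,st,l in blobs(f(s["color"])): print("side",nm,c,st)
crop=im[190:245,130:260];cv2.imwrite("pics/crop.png",cv2.cvtColor(cv2.resize(crop,None,fx=6,fy=6,interpolation=2),cv2.COLOR_RGB2BGR))
E
```

```text
red [312.8 195.9] [312 194   3   4   9] [3. 2.] 90.0 [array([ 0.5131, -0.0294]), array([ 0.5106, -0.0261]), array([ 0.5022, -0.0152])]
red [413.7 216.2] [393 209  43  15 399] [10.2 42.3] 81.9 [array([ 0.4735, -0.2605]), array([ 0.4721, -0.2505]), array([ 0.4676, -0.2174])]
red [469.1 210.7] [465 208   9   7  49] [6. 8.] 90.0 [array([ 0.4898, -0.3869]), array([ 0.488 , -0.3732]), array([ 0.4819, -0.328 ])]
red [227.9 219.7] [227 218   3   4   9] [2.1 2.8] 45.0 [array([0.4527, 0.1634]), array([0.4519, 0.1611]), array([0.4494, 0.1534])]
red [492.2 267.2] [ 473  242   39   53 1273] [46.1 39.6] 77.2 [array([ 0.3633, -0.4387]), array([ 0.3651, -0.4235]), array([ 0.3712, -0.3733])]
red [474.4 268.8] [470 251  10  39  60] [39.1  1.7] 76.6 [array([ 0.3585, -0.3984]), array([ 0.3605, -0.3844]), array([ 0.367, -0.338])]
yel [261.1 150.8] [260 149   3   4   8] [1.4 3.5] 45.0 [array([0.5967, 0.0915]), array([0.6032, 0.0918])]
yel [508.3 194.2] [505 191   7   7  42] [6. 6.] 90.0 [array([ 0.5207, -0.4247]), array([ 0.5243, -0.4443])]
yel [150.1 218.2] [144 216  14   5  57] [13.  4.] 0.0 [array([0.4
[... 1133 characters left out ...]
1.3 251.9] [ 46 241  32  23 540] [17.8 30.2] 80.53767395019531
w [281.6 255. ] [267 240  30  28 559] [24.9 27.5] 82.87498474121094
w [504. 269.] [495 260  17  19 249] [16.2 16.5] 75.96376037597656
w [234.8 368.2] [226 350  23  34 599] [33. 22.] 90.0
[array([0.1685, 0.1552]), array([0.1701, 0.1073]), array([0.1001, 0.1051]), array([0.0985, 0.1527])] [0.13423161 0.13007624 0.07      ]
side red [317.6 141.9] [312 136  14  14 103]
side red [360.3 138.5] [357 137   7   4  19]
side red [324.5 151.6] [323 150   4   5  17]
side red [370.1 169. ] [353 162  31  17 213]
side yel [371.2 142.3] [368 141   7   4  21]
side yel [229.  251.6] [225 249   9   6  27]
side yel [229.5 269.5] [226 256   8  29 212]
```

View pics/crop.png

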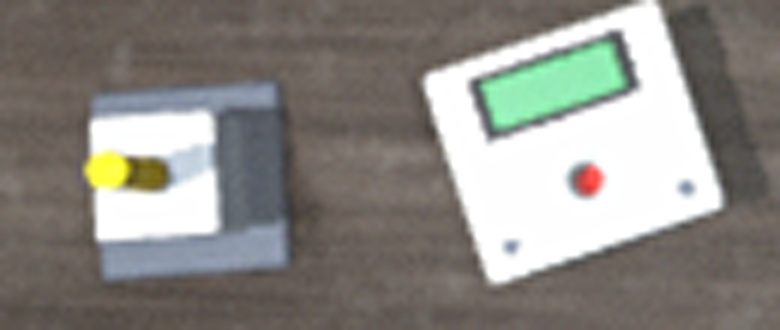

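Crop: stylus cap ~(147.8,218.3), counter yaw ~20°, hole ~(227.5,220) → about (0.452, 0.163). The bar centre is about (0.468, -0.218) and the press yaw about 10°. ee_rot means tool y points down. I'll set out to the bar with the gripper closed.

```bash
cat > go.py <<'E'
import sys
from h import *
def st():
    o=ctrl.observe();M=R.from_euler("xyz",o["ee_rot"],degrees=True).as_matrix();return o,M,o["position"]
def need(tip,yaw=None,ahead=.186):
    o,M,p=st();t=np.array(tip);e=M.T@(t-(p+M[:,1]*ahead))
    print("t",round(o["time_s"],2),"point",(p+M[:,1]*ahead).round(4),"tool y",M[:,1].round(3),"F",o["contact_force"].round(1),"open",round(o["opening"],4))
    print("need mm",(e*1000).round(1))
    if yaw is not None:
        T=R.from_euler("xyz",[-90,0,yaw],degrees=True).as_matrix();print("turn after",R.from_matrix(M.T@T).as_rotvec().round(4),"shift in target axes",(1000*T.T@(t-p-T[:,1]*ahead)).round(1))
if __name__=="__main__":
    a=list(map(float,sys.argv[1:]));need(a[:3],a[3] if len(a)>3 else None,a[4] if len(a)>4 else .186)
E
python3 -m jog '[1,-17,0,36,0,0,0,1,-17,0,36,0,0,0,1,-17,0,36,0,0,0,1,-17,0,36,0,0,0,1,-17,0,36,0,0,0,1,-17,0,36,0,0,0,1,-17,0,36,0,0,0,1,-17,0,36,0,0,0,1,-17,0,36,0,0,0]' 30
python3 -m jog '[1,0,0,0,0,-0.125,0,1,0,0,0,0,-0.125,0,1,0,0,0,0,-0.125,0,1,0,0,0,0,-0.125,0,1,0,0,0,0,-0.125,0,1,0,0,0,0,-0.125,0,1,0,0,0,0,-0.125,0,1,0,0,0,0,-0.125,0,1,0,0,0,0,-0.125,0,1,0,0,0,0,-0.125,0]'
python3 go.py 0.465 -0.218 0.19 9.8
python3 - <<'E'
from h import *
grab("wrist","pics/w1.png")
E
```

```text
time_s: 0.95
position: [0.4641, -0.2171, 0.4048]
ee_rot: [-90.0, -0.0, -64.5]
contact_force: [0.8, -0.7, 0.5]
opening: 0.0374
time_s: 1.78
position: [0.4632, -0.2189, 0.4045]
ee_rot: [-90.0, 0.0, 7.5]
contact_force: [0.6, 0.7, 0.4]
opening: 0.0005
t 1.78 point [ 0.4632 -0.2188  0.2185] tool y [-0.  0. -1.] F [0.6 0.7 0.4] open 0.0005
need mm [ 1.9 28.5  0.6]
turn after [-0.0004 -0.0409 -0.0003] shift in target axes [ 1.9 28.5  0.6]
```

View pics/w1.png

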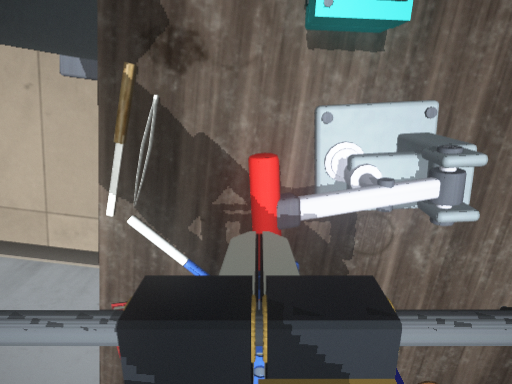

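Wrist view: bar spans columns 250–280, its +y end at row 153. The lever arm joins at ~(288,212) and the closed fingertips are at ~(260,235). I'll check where bar and arm fall.

```bash
python3 - <<'E'
from h import *
d=grab("wrist")
for p in((265,156),(265,212),(250,190),(280,190),(290,212)): print(p,onz(d,*p,.172).round(4))
print(proj(d,(.4632,-.2188,.2185)))
E
```

```text
(265, 156) [ 0.4618 -0.1788  0.172 ]
(265, 212) [ 0.4672 -0.2161  0.172 ]
(250, 190) [ 0.4554 -0.2024  0.172 ]
(280, 190) [ 0.4747 -0.1996  0.172 ]
(290, 212) [ 0.4837 -0.2138  0.172 ]
(np.float64(258.2710020761479), np.float64(245.81010602767705))
```

```bash

python3 -m jog '[1,2,15,0.5,0,-0.04,0,1,0,15,0,0,0,0,1,0,10,0,0,0,0,1,0,12,0,0,0,0,1,0,12,0,0,0,0,1,0,12,0,0,0,0,1,0,12,0,0,0,0,1,0,12,0,0,0,0,1,0,12,0,0,0,0,1,0,12,0,0,0,0]'
python3 -m jog '[1,0,5,0,0,0,0,1,0,4,0,0,0,0,1,0,0,0,0,0,0]'
python3 go.py 0.465 -0.218 0.084
```

```text
time_s: 2.72
position: [0.4659, -0.2184, 0.2811]
ee_rot: [-90.1, -0.1, 9.2]
contact_force: [3.1, 0.3, 5.5]
opening: 0.0002
time_s: 2.97
position: [0.4657, -0.2184, 0.2719]
ee_rot: [-90.0, -0.1, 9.3]
contact_force: [1.0, 0.5, 5.7]
opening: 0.0
t 2.97 point [ 0.4659 -0.2185  0.0859] tool y [ 0.001 -0.    -1.   ] F [1.  0.5 5.7] open 0.0
need mm [-0.8  1.9  0.6]
```

```bash

python3 -m jog '[1,0,2,0,0,0,0,1,0,1.5,0,0,0,0,1,0,0,0,0,0,0]'
python3 - <<'E'
from h import *
d=grab("side","pics/s1.png");print(ctrl.observe()["contact_force"])
E
```

```text
time_s: 3.22
position: [0.466, -0.2183, 0.2697]
ee_rot: [-90.1, -0.1, 9.3]
contact_force: [1.2, 2.9, 8.4]
opening: 0.0005
[2.96843489 2.19219571 8.2110051 ]
```

Tip is at 83.7 mm (nominal stop 84 mm) and the force has stepped up, so the lever is at its stop. Let it up gently.

```bash

python3 -m jog '[1,0,-8,0,0,0,0,1,0,-12,0,0,0,0,1,0,-12,0,0,0,0,1,0,-12,0,0,0,0,1,0,-12,0,0,0,0,1,0,-12,0,0,0,0,1,0,-12,0,0,0,0,1,0,-12,0,0,0,0,1,0,-20,0,0,0,0,1,0,-30,0,0,0,0]'
python3 -m jog '[0.7,0,-30,0,0,-0.125,0,0.7,0,0,0,0,-0.125,0,0.7,0,0,0,0,-0.125,0,0.7,0,0,0,0,-0.125,0,0.7,0,0,0,0,-0.125,0,0.7,0,0,0,0,-0.125,0,0.7,0,0,0,0,-0.125,0,0.7,0,0,0,0,-0.125,0,0.7,0,0,0,0,-0.125,0,0.7,0,0,0,0,-0.125,0]'
python3 - <<'E'
from m import *
d=grab("top");im=d["color"]
for c,s,l in blobs(red(im),100): print(c,s)
print("cap",onz(d,147.8,218.3,.136))
h=cv2.cvtColor(im,cv2.COLOR_RGB2HSV);w=((h[...,1]<40)&(h[...,2]>170)).astype(np.uint8)
x=blobs(w,200)
for c,s,l in x:
    if abs(c[0]-156)<6: 
        r=cv2.minAreaRect(np.argwhere(l)[:,::-1].astype(np.float32));print("block",onz(d,*r[0],.066),r)
s=grab("side");print("side cap/base axes",onz(s,229,251,.136),onz(s,229.5,269.5,.105), onz(s,230,284,.068))
E
```

```text
time_s: 4.1
position: [0.4643, -0.2177, 0.4093]
ee_rot: [-89.8, 0.2, 9.3]
contact_force: [0.7, 0.8, -0.3]
opening: 0.0002
time_s: 4.93
position: [0.4648, -0.2181, 0.4403]
ee_rot: [-89.9, -0.0, 81.3]
contact_force: [-0.6, 0.1, 0.2]
opening: 0.0276
[496.2 284.4] [480 269  32  26 409]
cap [0.44807561 0.32277119 0.136     ]
block [0.44928554 0.32339606 0.066     ] ((155.4796905517578, 218.71572875976562), (21.445362091064453, 20.37665557861328), 85.91438293457031)
side cap/base axes [0.44958758 0.32402995 0.136     ] [0.44568651 0.33151192 0.105     ] [0.45075249 0.32211717 0.068     ]
```

```bash

python3 -m jog '[0.4,0,0,0,0,-0.1,0,0.4,0,0,0,0,-0.052,0,0.4,38,0,1,0,0,0,0.4,38,0,1,0,0,0,0.4,38,0,1,0,0,0,0.4,38,0,1,0,0,0,0.4,38,0,1,0,0,0,0.4,38,0,1,0,0,0,0.4,38,0,1,0,0,0,0.4,38,0,1,0,0,0]'
python3 -m jog '[0.4,38,0,1,0,0,0,0.4,38,0,1,0,0,0,0.4,38,0,1,0,0,0,0.4,38,0,1,0,0,0,0.4,38,0,1,0,0,0,0.4,38,0,1,0,0,0,0.4,0,0,0,0,0,0]'
python3 go.py 0.449 0.323 0.2 90
python3 - <<'E'
from h import *
grab("wrist","pics/w2.png");grab("top","pics/t2.png")
E
```

```text
time_s: 5.87
position: [0.4579, 0.0875, 0.4406]
ee_rot: [-90.0, 0.0, 89.4]
contact_force: [0.1, -0.3, 0.4]
opening: 0.0554
time_s: 6.45
position: [0.4526, 0.319, 0.44]
ee_rot: [-89.9, -0.2, 89.7]
contact_force: [0.2, -0.1, -0.2]
opening: 0.056
t 6.45 point [0.4524 0.3195 0.254 ] tool y [-0.001  0.003 -1.   ] F [ 0.2 -0.1 -0.2] open 0.056
need mm [ 3.3 54.   3.4]
turn after [-0.0009 -0.0051  0.0026] shift in target axes [ 4.  54.   3.6]
```

View pics/w2.png

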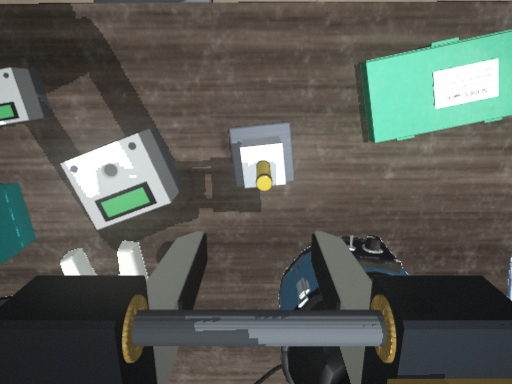

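View pics/t2.png

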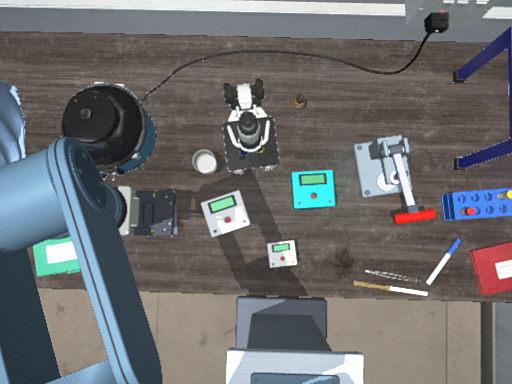

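Wrist view: stylus cap at (263,185), counter hole at (110,170). Top view: bar is back at its rest spot (414,215), beaker untouched.

```bash
python3 - <<'E'
from h import *
d=grab("wrist")
print(onz(d,263.5,184,.136).round(4),onz(d,110,170,.07).round(4), onz(d,263.5,184,.136))
E
```

```text
[0.4511 0.3187 0.136 ] [0.4535 0.1578 0.07  ] [0.45113355 0.31866388 0.136     ]
```

```bash

python3 -m jog '[0.4,2,30,2,0,0,0,0.4,0,30,0,0,0,0,0.4,0,30,0,0,0,0,0.4,0,10,0,0,0,0,0.4,0,0,0,0,0,0,0.4,0,0,0,0,0,0]'
python3 go.py 0.449 0.323 0.086 90
python3 - <<'E'
from m import *
d=grab("wrist","pics/w3.png")
for c,s,l in blobs(yel(d["color"]),40): print(c,s)
print(proj(d,(.449,.323,.136)),proj(d,(.451,.319,.136)))
E
```

```text
time_s: 7.1
position: [0.4524, 0.315, 0.341]
ee_rot: [-90.0, 0.0, 89.6]
contact_force: [0.9, -1.4, 0.1]
opening: 0.0558
t 7.1 point [0.4524 0.3149 0.155 ] tool y [-0. -0. -1.] F [ 0.9 -1.4  0.1] open 0.0558
need mm [ 8.1 69.   3.4]
turn after [-0.     -0.0072 -0.0002] shift in target axes [ 8.  69.   3.4]
[274.5 226.9] [263 216  24  22 396]
[126.9 355.2] [123 348  10  14  74]
[391.  354.8] [387 348   8  14  60]
[456.2 380.9] [416 379  81   5 360]
(np.float64(272.8440624819081), np.float64(226.4985523611742)) (np.float64(266.01779287949324), np.float64(229.69038058242757))
```

View pics/w3.png

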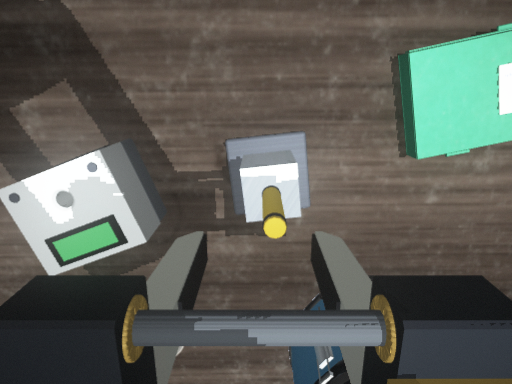

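Close view: cap at (275,227), within 2 px of the prediction for (0.449, 0.323). The earlier 4 mm disagreement was the arm still settling. I'll centre, go down and grip.

```bash

python3 -m jog '[0.4,8.5,0,3.4,0,-0.007,0,0.4,0,0,0,0,0,0,0.4,0,20,0,0,0,0,0.4,0,20,0,0,0,0,0.4,0,17,0,0,0,0,0.4,0,12,0,0,0,0,0.4,0,0,0,0,0,0,0.4,0,0,0,0,0,0]'
python3 go.py 0.449 0.3235 0.086 90
python3 -m jog '[1,0,0,0,0,0,0,1,0,0,0,0,0,0,1,0,0,0,0,0,0,1,0,0,0,0,0,0,1,0,0,0,0,0,0,1,0,0,0,0,0,0,1,0,0,0,0,0,0,1,0,0,0,0,0,0]' 30
```

```text
time_s: 7.82
position: [0.4485, 0.3247, 0.2717]
ee_rot: [-90.0, -0.0, 90.2]
contact_force: [0.8, -0.3, 0.9]
opening: 0.0555
t 7.82 point [0.4485 0.3248 0.0857] tool y [ 0.  0. -1.] F [ 0.8 -0.3  0.9] open 0.0555
need mm [-1.3 -0.3 -0.5]
turn after [0.0001 0.0027 0.    ] shift in target axes [-1.2 -0.3 -0.5]
time_s: 8.48
position: [0.4485, 0.3244, 0.2714]
ee_rot: [-90.0, -0.0, 90.1]
contact_force: [-0.6, -0.3, 0.9]
opening: 0.0135
```

```bash

python3 -m jog '[1,0,-8,0,0,0,0,1,0,-12,0,0,0,0,1,0,-15,0,0,0,0,1,0,-15,0,0,0,0,1,0,-15,0,0,0,0,1,0,-15,0,0,0,0,1,0,-15,0,0,0,0,1,0,0,0,0,0,0]'
python3 -m jog '[1,-18,0,-0.4,0,0,0,1,-18,0,-0.4,0,0,0,1,-18,0,-0.4,0,0,0,1,-18,0,-0.4,0,0,0,1,-18,0,-0.4,0,0,0,1,-18,0,-0.4,0,0,0,1,-18,0,-0.4,0,0,0,1,-18,0,-0.4,0,0,0,1,-18,0,-0.3,0,0,0]'
python3 -m jog '[1,0,0,0,0,0,0,1,0,0,0,0,0,0,1,0,0,0,0,0,0]'
python3 go.py 0.452 0.1625 0.115 90 0.2607
python3 - <<'E'
from m import *
d=grab("wrist","pics/w4.png");s=grab("side","pics/s4.png")
p=np.array([.452,.1625,.07]);print(proj(d,p),proj(s,p))
o=ctrl.observe();M=R.from_euler("xyz",o["ee_rot"],degrees=True).as_matrix();t=o["position"]+M[:,1]*.2607
print("tip",t,proj(d,t),proj(s,t))
a=cv2.resize(d["color"][60:300,130:390],(520,480));b=cv2.resize(s["color"][180:300,190:310],(480,480),interpolation=2)
cv2.imwrite("pics/c4.png",np.hstack([a,b])[:,:,::-1][:, :1000])
cv2.imwrite("pics/c4.png",cv2.resize(np.hstack([a,b])[:,:,::-1],(800,384)))
E
```

```text
time_s: 9.15
position: [0.4491, 0.3247, 0.3698]
ee_rot: [-90.3, -0.1, 90.1]
contact_force: [0.4, 0.6, 1.4]
opening: 0.0139
time_s: 9.9
position: [0.452, 0.1615, 0.3657]
ee_rot: [-90.0, 0.0, 90.1]
contact_force: [0.2, -0.1, 0.2]
opening: 0.0136
time_s: 10.15
position: [0.4522, 0.1627, 0.366]
ee_rot: [-90.0, -0.0, 90.1]
contact_force: [0.1, -0.3, -0.3]
opening: 0.0135
t 10.15 point [0.4521 0.1628 0.1053] tool y [-0.  0. -1.] F [ 0.1 -0.3 -0.3] open 0.0135
need mm [-0.3 -9.7  0.1]
turn after [-0.0004  0.0017  0.0005] shift in target axes [-0.2 -9.7  0.2]
(np.float64(258.5307091992653), np.float64(188.32197122423656)) (np.float64(265.82358504281865), np.float64(241.28781937665985))
tip [0.45213127 0.16317041 0.10540221] (np.float64(259.44095066286366), np.float64(201.80493868397312)) (np.float64(265.79528273280346), np.float64(225.95197561507672))
```

View pics/c4.png

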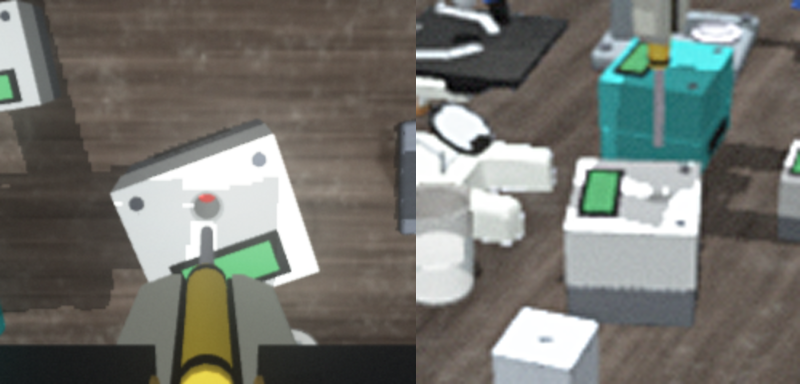

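The tip (259,203) and hole (259,189) in the wrist view, and the tip (266,226) in the side view, all match prediction to about 1 mm. Descending.

```bash

python3 -m jog '[1,0,12,0,0,0,0,1,0,12,0,0,0,0,1,0,6,0,0,0,0,1,0,6,0,0,0,0,1,0,8,0,0,0,0,1,0,8,0,0,0,0,1,0,8,0,0,0,0,1,0,0,0,0,0,0]'
python3 go.py 0.452 0.1625 0.033 90 0.2607
python3 -m jog '[1,0,3,0,0,0,0,1,0,3,0,0,0,0,1,0,3,0,0,0,0,1,0,2,0,0,0,0,1,0,0,0,0,0,0,1,0,0,0,0,0,0]'
python3 go.py 0.452 0.1625 0.033 90 0.2607
```

```text
time_s: 10.92
position: [0.4517, 0.1623, 0.3046]
ee_rot: [-89.8, 0.0, 90.1]
contact_force: [0.3, -1.0, 0.6]
opening: 0.0135
t 10.92 point [0.451  0.1622 0.0439] tool y [-0.003 -0.    -1.   ] F [ 0.3 -1.   0.6] open 0.0135
need mm [ 0.3 10.9 -1. ]
turn after [-0.0028  0.0022 -0.0004] shift in target axes [ 0.2 10.9 -0.3]
time_s: 11.42
position: [0.4525, 0.1624, 0.2957]
ee_rot: [-90.1, -0.0, 90.1]
contact_force: [-0.1, 0.3, 4.2]
opening: 0.0136
t 11.42 point [0.4528 0.1624 0.035 ] tool y [ 0.001  0.    -1.   ] F [-0.1  0.3  4.2] open 0.0136
need mm [0.1 2.  0.8]
turn after [0.0011 0.0022 0.0001] shift in target axes [0.1 2.  0.5]
```

```bash

python3 -m jog '[1,0,1.5,0,0,0,0,1,0,1.5,0,0,0,0,1,0,0,0,0,0,0,1,0,0,0,0,0,0]'
python3 go.py 0.452 0.1625 0.033 90 0.2607
python3 -m jog '[1,0,1,0,0,0,0,1,0,0,0,0,0,0,1,0,0,0,0,0,0]'
python3 go.py 0.452 0.1625 0.033 90 0.2607
```

```text
time_s: 11.75
position: [0.4526, 0.1624, 0.293]
ee_rot: [-90.1, -0.0, 90.1]
contact_force: [-1.2, 0.1, 9.1]
opening: 0.0139
t 11.75 point [0.4529 0.1624 0.0323] tool y [ 0.001  0.    -1.   ] F [-1.2  0.1  9.1] open 0.0139
need mm [ 0.1 -0.7  0.9]
turn after [0.0014 0.0022 0.0001] shift in target axes [ 0.1 -0.7  0.6]
time_s: 12.0
position: [0.4527, 0.1624, 0.2928]
ee_rot: [-90.1, -0.0, 90.1]
contact_force: [-2.4, -1.0, 13.6]
opening: 0.0134
t 12.0 point [0.4532 0.1625 0.0321] tool y [ 0.002  0.    -1.   ] F [-2.4 -1.  13.6] open 0.0134
need mm [ 0.  -0.9  1.2]
turn after [0.0022 0.0023 0.0001] shift in target axes [ 0.1 -0.9  0.7]
```

Force rises steeply with no further travel, so the button is at its stop. One last picture check, then hand in.

```bash
python3 -m jog '[1,0,0,0,0,0,0,1,0,0,0,0,0,0,1,0,0,0,0,0,0]'
python3 - <<'E'
from m import *
s=grab("side");d=grab("wrist")
o=ctrl.observe();print(o["contact_force"],o["opening"])
for c,st,l in blobs(red(s["color"])): print("side red",c,st[4])
a=cv2.resize(d["color"][60:300,130:390],(416,384));b=cv2.resize(s["color"][120:300,150:330],(384,384),interpolation=2)
cv2.imwrite("pics/c5.png",np.hstack([a,b])[:,:,::-1])
E
```

```text
time_s: 12.25
position: [0.4526, 0.1624, 0.2928]
ee_rot: [-90.1, -0.0, 90.1]
contact_force: [-2.5, 0.1, 14.9]
opening: 0.0133
[-2.37882375 -1.27382075 14.55011292] 0.013449856152037901
side red [317.6 141.9] 103
side red [360.4 138.6] 16
side red [324.4 151.7] 19
side red [371.1 168.9] 201
```

View pics/c5.png

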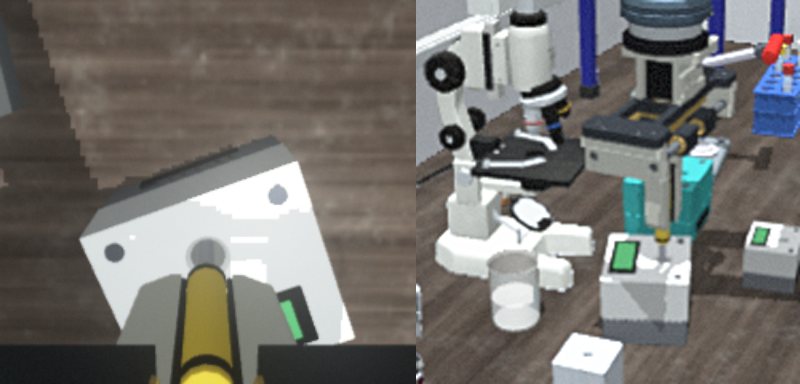

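The pin is in the hole (crop ~(206,255)), the bar's side-view pixel is identical to the start (317.6,141.9), and the beaker still stands.

```bash
python3 -c "
from plant import ctrl
print(ctrl.job_done())"
```

```text
the job is handed in; nothing more can be done
None
```

The job is handed in with the arm still gripping the stylus and holding the reset button down. No verdict was reported, so everything below is from my own readings.

- **Press:** I pushed the bar down until the fingertips were at 83.7 mm, against about 84 mm at the stop, and the force stepped up from 5.7 to 8.4 N. It then came back up; in the side view the bar sits at the same pixel as at the start.
- **Stylus:** It was gripped (opening 13.5 mm), lifted out of its stand and carried over the hole in the large white counter. Before going down, tip and hole matched prediction to about 1 mm.
- **Button:** The tip ended at about 32 mm above the worktop, where 33 mm is fully down. The force had climbed to about 14.5 N with no further travel, so the button was at its stop. The stylus was upright to within a fraction of a degree.
- **Beaker:** It looked unmoved in the last side view.
- **Time:** About 12.4 s of the 51 s allowed.

One check disagreed on the way. A wrist picture put the stylus about 4 mm off from the top and side views, because the arm was still settling. A second close look agreed to within 2 pixels.

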